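# Close the lamp carton and slide it to the taping stop

## Robot

A 6-joint arm with a two-finger parallel gripper is mounted at the origin on the work surface. World frame = base frame: x ahead of the robot, y to its left, z up, the work surface at z = 0. Lengths are in m, angles in degrees, forces in N, time in s.
With the tool pointing down it reaches from about 0.3 to 0.75 m from the base axis. Payload 8.5 kg.
Tool frame: the origin (TCP) lies at the very end of the fingers, on their centre line; the grasp point (between the pads) lies 19 mm behind it; z points along the fingers, y is the line along which they close (so a half turn about z gives the same grasp; the last joint's range is limited). The gripper opens to 85 mm and grips with 20 to 120 N. Pads are 22 mm wide; open, the fingers measure 114 mm over their backs; the gripper's body (76 mm by 85 mm) begins 54 mm behind the grasp point. The pads swing forward as they close: fully open they stand 13 mm farther back than shut.
Start: joints at [-81.549, 21.807, 74.336, -0, 83.858, -12.336], TCP at [0.195, -0.514, 0.231] pointing down, gripper open.
Joint ranges: [-178.18, 178.18], [-50.72, 133.34], [12.68, 142.11], [-81.47, 261.47], [9.98, 163.14], [-165.26, 165.26]. Speed limits (degrees/s): [136.94, 136.94, 180, 180, 180, 180].

## Interface

Orientations are given as a 3x3 rotation matrix whose columns are the frame's x, y, z axes.
In Python, from rig import observe, cams, ticket gives the robot as it stands.
- The arm moves only by the tool move_arm, never from a script. Its arguments are lists of equal length, an entry for each row: "jaw": the finger opening in cm, from 0 to 8.54; "dp": the shift along the tool's x, y, z in cm, a list of three; "turn": the turn, a rotation vector about the tool's x, y, z in rad, a list of three. In form: {"jaw": [jaw, ...], "dp": [[tx, ty, tz], ...], "turn": [[wx, wy, wz], ...]}. A call has 1 to 12 rows; each row shifts and turns the commanded pose from where the row before left it, along the tool's axes as they then stand; what a row does not reach is not made up. A row lasts 1/12 s, in which the tool goes at most 41.7 mm and 7.16 degrees, less where a joint would pass 70% of its speed; a pose out of reach is approached as far as the arm can. A call is refused whole if a number of a shift passes 4.17 or a number of a turn 0.125, either way. A call with a gripper value outside its range is refused whole. The fingers move at their own pace and stop on an object; "force" is the grip in N (left out, the last holds). Time passes only in rows, so rows that do not move let the fingers close. It gives the time, the measured TCP pose, the force, the opening and the grip force at its end, in the units of the state.
- observe(): the state, without advancing time (a new reading comes with each control period).
- cams.get_image(name): name is "scene" or "top" or "wrist"; returns (picture, depth): 480x640x3 uint8, red, green, blue; 480x640 float32, m along the optical axis (not along the pixel's ray), 0 where there is no reading.
- cams.calibration(name): a dict with "vertical_fov" (degrees; the focal length in pixels is half the picture's height over the tangent of half this angle, whatever the lens; pixels are square), "cx", "cy" (the principal point, pixels), "view" (4x4, takes a point from world to camera coordinates); the wrist camera has in their place "tool_from_camera" (4x4, takes a point from camera to tool coordinates, whose origin is the TCP and whose axes are the flange's). Camera axes: x right, y up, looking along -z (the intrinsics and any distortion apply to the point x, -y, -z); pixel columns grow to the right and rows downward; lengths in m; the calibration is good to about 2 mm. A picture is of the moment at which its call begins: read the wrist's pose just before it. calibration takes no time and is no camera call.
- ticket.close_job(): hands the job in; it is judged then, once.
Trained networks look in the newest picture that a camera, given by its name, has taken for a name from the list of things; names that differ only in an ending like _2 or _b are one class to them, and where a whole thing is asked for, a point or a joint stands for the part that bears it (a point fixed in the world has none). Each returns a list of dicts, best first, with "p" (0 to 1); they miss things now and then, are a little off and sometimes report something else, mostly with a low value. They report only what shows in the picture. A call takes as long as a camera call. They do not tell look-alikes from the thing itself.
- cams.spot_in(camera, query): "box" ([centre column, centre row, width, height] as shares, 0 to 1, of the picture: columns of its width, rows of its height, round what is visible of it).
- cams.outline_of(camera, query): "mask" (480x640 bool, what is visible of it) and "box" ([centre column, centre row, width, height] as shares, 0 to 1, of the picture: columns of its width, rows of its height, round what is visible of it).
- cams.mark_of(camera, query): "location" ([column, row] as shares, 0 to 1, of the picture: columns of its width, rows of its height: a listed point, or the origin of a listed thing).
The state is a dict: "time_s": time; "q": joint angles; "qvel": joint speeds; "joint_efforts": joint torques, N m; "position": TCP position; "tool_rot": TCP orientation; "ft_force": force on the tool from outside, world axes, zero at the start; "wrist_torque": the same for the moment, N m; "grip_width": finger opening in m; "gripper_force": force on a finger pad.
Only numpy, scipy, OpenCV 4.12 (cv2) and the standard library are available. Lean on these libraries where they do the work, as an engineer would, in place of code of your own. Each camera call takes 0.05 s, during which the arm holds its last target. There are 200 camera calls.

## Task

Close the open parts carton: fold its two small end flaps fully down first, and only then the large cover over them. Then slide the closed carton along the bench, without lifting it, until one of its short ends sits squarely against the fixed aluminium end stop, with that whole end within the length of the bar. Leave the spray can, the tape roll and the heat gun where they are.

Things in the scene. Friction and masses are not known exactly. Their poses are not given: they have to be found in the camera images.
- carton: Loose brown carton with a lamp unit packed inside, 0.6 to 0.95 kg; 120 mm along x, 180 mm along y, walls 80 mm high, 4 mm thick (89 mm high when closed). Origin: centre of its underside, z up. Short ends: faces at y = +90 and -90 mm. The cover hinges on the +x side, away from the robot. Slides on the bench under a push of some 10 N or less.
- left_flap (a joint): Small cardboard end flap at the carton's +y end, 114 mm wide (x), 65 mm from hinge to free edge, 4 mm thick. Hinge along x through carton point (0, 90, 80) mm; closed, it points to -y, top at 84 mm. Crease stays where left (about 0.03 N m to turn, no spring). 0 = closed flat, 1.57 = upright, more = leaning outward. Starts at 1.5 to 2.2.
- right_flap (a joint): End flap at the carton's -y end, mirror image of the left one (114 x 65 x 4 mm). Hinge along x through carton point (0, -90, 80) mm; closed, it points to +y, top at 84 mm. Crease stays where left (about 0.03 N m to turn, no spring). 0 = closed flat, 1.57 = upright, more = leaning outward. Starts at 1.5 to 2.2.
- cover (a joint): Large cardboard cover, 180 mm wide (y), 120 mm from hinge to free edge, 4 mm thick. Hinge along y through carton point (60, 0, 85) mm; closed, it points to -x over both end flaps, top at 89 mm. Crease stays where left (about 0.06 N m to turn, no spring). 0 = closed flat, 1.57 = upright, more = leaning outward. Starts at 1.6 to 2.0.
- end_stop: Fixed aluminium bar on the bench, left or right of the carton: 200 mm along its x, 20 mm thick along its y, 40 mm high, two dark bolt heads on top. Origin: centre of its underside. The long side facing the carton is the stop face, 10 mm from the origin: a carton flush on it has its centre 100 mm from the bar's centre plane.
- spray_can: Bystander: upright spray can, 66 mm in diameter, 190 mm high, loose, on the other side of the carton from the end stop. Origin at the centre of its underside.
- tape_roll: Bystander: roll of tape lying flat, 100 mm outside diameter, 48 mm high, beyond the carton. Origin at the centre of its underside.
- heat_gun: Bystander: black heat gun lying on its side, about 190 mm long (along its x, steel nozzle to +x) and 160 mm across with its handle (to +y), 72 mm high, beyond the carton. Origin under its barrel.
There are look-alikes about, which are no part of the job. What is shaped like the carton but orange or purple is not meant.

How it is judged (in metres and radians):
On the way, in this order (a step that is already met when the one before it is completed fails the run):
1. both end flaps are folded down (value of joint each of left_flap, right_flap below 0.12 rad and value of joint cover above 0.5 rad), for 0.1 s.
2. the cover is folded down over them (value of joint each of left_flap, right_flap below 0.12 rad and value of joint cover below 0.1 rad), for 0.1 s.
3. the closed carton is slid against the end stop (y of carton in the frame of end_stop between -0.112 and 0.112 m and x of carton in the frame of end_stop between -0.045 and 0.045 m and angle between the y axis of carton and the y axis of end_stop, either way round below 0.1 rad), for 0.2 s.
At the end, for the whole second after the job is handed in: End flaps within 0.12 rad, cover within 0.10 rad of closed. Carton flat, at rest, a short end on the stop: its centre at most 112 mm from the bar's centre plane (flush is 100), at most 45 mm from the bar's middle along it, within 0.10 rad of square (all of step 2 and all of step 3 and height (world z) of carton below 0.01 m and angle between carton's own z axis and vertical below 0.06 rad and linear speed of carton below 0.02 m/s); the robot touches nothing.
It fails at once if the cover is folded over while an end flap still stands open (value of joint cover below 0.4 rad and value of joint any of left_flap, right_flap above 0.4 rad).
It fails at once if the carton is lifted or tipped instead of slid (height (world z) of carton above 0.03 m or angle between carton's own z axis and vertical above 0.3 rad).
It fails at once if a bystander is moved or knocked over (distance of any of spray_can, tape_roll, heat_gun from where it was at the start of the episode above 0.03 m or angle between spray_can's own z axis and vertical above 0.5 rad).
It also fails if it takes over 64 s, if anything falls off the work surface, if the arm or the gripper's body presses on something with over 40 N, if the wrist force passes 120 N, or if a joint passes its speed limit or range.

## Working session

There is one attempt and no reset: what is moved stays moved. The work goes in short steps, Python scripts to look and compute and a tool call to move; the robot and the scene stay as the last step left them, time stands still between calls to the robot, and variables do not carry over. Pictures are saved under pics/ and viewed, at most 10 in all, crops included, and the job is handed in when it is done.

Besides the shell and the picture viewer there is one more tool, called after "Call:" as name(argument=value, ...) on one line, values as JSON. move_arm: Moves the arm, as the interface text tells. Its arguments: {"type":"object","properties":{"jaw":{"type":"array","items":{"type":"number"}},"dp":{"type":"array","items":{"type":"array","items":{"type":"number"}}},"turn":{"type":"array","items":{"type":"array","items":{"type":"number"}}},"force":{"type":"number"}},"required":["jaw","dp","turn"]}

```bash
ls; mkdir -p pics
cat > h.py <<'E'
import numpy as np, cv2
from rig import observe, cams, ticket
def cam(n):
    c=cams.calibration(n); f=240/np.tan(np.radians(c["vertical_fov"])/2); return c,f
def cloud(n,d):
    c,f=cam(n); v,u=np.mgrid[0:480,0:640]
    P=np.stack([(u-c["cx"])*d/f,-(v-c["cy"])*d/f,-d,np.ones_like(d)],-1)
    M=np.linalg.inv(np.array(c["view"]))
    return (P@M.T)[...,:3]
E
python3 - <<'E'
from h import *
print(cams.calibration("top"),cams.calibration("scene"))
s=observe();print(s["position"],s["tool_rot"],s["time_s"])
for n in("top","scene"):
    im,d=cams.get_image(n); cv2.imwrite(f"pics/{n}0.png",im[...,::-1]); np.save(n+"0.npy",d)
    P=cloud(n,d)
    for q in("carton","end_stop","spray_can","tape_roll","heat_gun","cover","left_flap","right_flap"):
        for r in cams.outline_of(n,q)[:3]:
            m=r["mask"]&(d>0); p=P[m]
            print(n,q,round(r["p"],2),np.round(np.array(r["box"])*[640,480,640,480]),np.round(np.median(p,0),3),np.round(np.percentile(p,2,0),3),np.round(np.percentile(p,98,0),3)) if len(p) else print(n,q,"empty")
E
```

```text
pics
{'vertical_fov': 43.62800193207329, 'cx': 317.1498305430516, 'cy': 236.1949872539483, 'view': array([[-0.01797918, -0.99981677,  0.00657117, -0.00447014],
       [ 0.99467162, -0.0172186 ,  0.1016459 , -0.57344867],
       [-0.10151413,  0.00836367,  0.99479894, -1.37661211],
       [ 0.        ,  0.        ,  0.        ,  1.        ]])} {'vertical_fov': 55.18140724054378, 'cx': 319.3462489182484, 'cy': 240.33592665637204, 'view': array([[ 0.35929531,  0.93310721, -0.01475854, -0.2131516 ],
       [-0.66455988,  0.26692935,  0.69793187,  0.32421136],
       [ 0.65518475, -0.24095571,  0.71601208, -1.27017726],
       [ 0.        ,  0.        ,  0.        ,  1.        ]])}
[ 0.19513331 -0.513908    0.23070937] [[ 9.34915017e-01  3.54871620e-01 -2.08868579e-04]
 [ 3.54871543e-01 -9.34913969e-01  1.43486023e-03]
 [ 3.13917022e-04 -1.41559389e-03 -9.99998949e-01]] 0.0
top carton 0.95 [394. 346. 106.  79.] [ 0.317 -0.172  0.089] [ 0.252 -0.269  0.033] [ 0.394 -0.088  0.095]
top carton 0.91 [211. 353.  90.  68.] [0.314 0.225 0.089] [0.253 0.137 0.031] [0.376 0.316 0.095]
top carton 0.
[... 1924 characters left out ...]
 0.762 -0.222  0.041] [ 0.71  -0.266  0.003] [ 0.802 -0.176  0.049]
scene heat_gun 0.2 [339. 213. 107.  60.] [0.587 0.035 0.15 ] [ 0.568 -0.048  0.086] [0.604 0.124 0.201]
scene cover 0.89 [356. 346. 128.  77.] [ 0.804 -0.027  0.088] [ 0.731 -0.113  0.086] [0.87  0.063 0.09 ]
scene cover 0.86 [338. 213. 109.  63.] [0.587 0.036 0.15 ] [ 0.567 -0.048  0.086] [0.604 0.125 0.201]
scene cover 0.8 [189. 178.  97.  46.] [ 0.317 -0.181  0.089] [ 0.222 -0.269  0.08 ] [ 0.398 -0.092  0.091]
scene left_flap 0.8 [371. 176.  28.  27.] [0.487 0.145 0.126] [0.458 0.139 0.082] [0.537 0.152 0.145]
scene right_flap 0.63 [278. 213.  17.  66.] [ 0.518 -0.052  0.129] [ 0.45  -0.056  0.087] [ 0.558 -0.046  0.145]
```

View pics/top0.png

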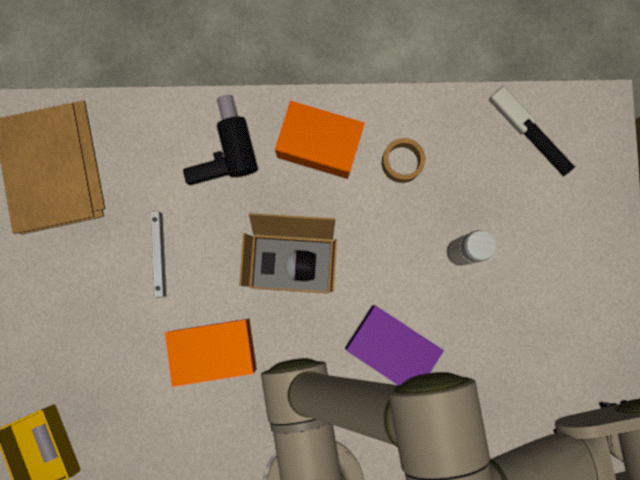

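View pics/scene0.png

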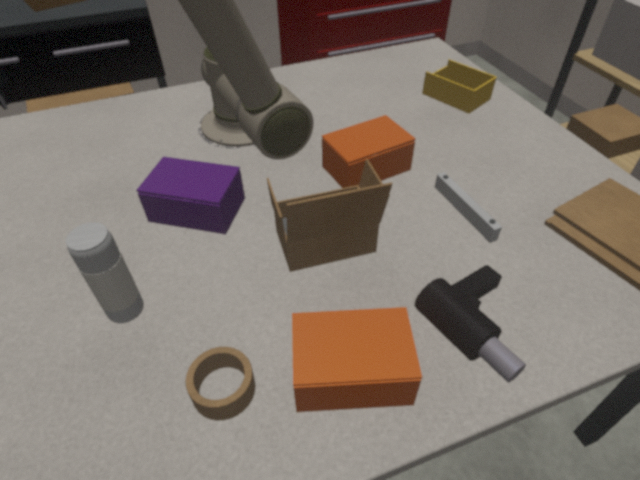

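Run:
```python
from h import *
im=cv2.imread("pics/top0.png"); c=im[190:310,140:510]; cv2.imwrite("pics/crop.png",cv2.resize(c,(800,260),interpolation=cv2.INTER_CUBIC))
d=np.load("scene0.npy");P=cloud("scene",d)
def pl(sel,nm):
    p=P[sel&(d>0)];c=p.mean(0);n=np.linalg.svd(p-c)[2];print(nm,len(p),c.round(3),n[2].round(3),np.percentile(p,[1,99],0).round(3).tolist())
import sys
x,y,z=P[...,0],P[...,1],P[...,2]
pl((x>.54)&(x<.63)&(y>-.08)&(y<.14)&(z>.1),"cover")
pl((x>.43)&(x<.56)&(y>.12)&(y<.18)&(z>.095),"lf")
pl((x>.43)&(x<.56)&(y>-.09)&(y<-.03)&(z>.095),"rf")
pl((x>.4)&(x<.66)&(y>.33)&(y<.39)&(z>.036)&(z<.046),"stop top")
dt=np.load("top0.npy");Q=cloud("top",dt)
a=Q[...,2]
for nm,s in(("stop",(Q[...,0]>.4)&(Q[...,0]<.68)&(Q[...,1]>.31)&(Q[...,1]<.4)&(a>.033)&(a<.05)),("rim",(Q[...,0]>.4)&(Q[...,0]<.62)&(Q[...,1]>-.09)&(Q[...,1]<.18)&(a>.074)&(a<.09)),("lf",(Q[...,0]>.4)&(Q[...,0]<.565)&(Q[...,1]>.1)&(Q[...,1]<.18)&(a>.1)),("rf",(Q[...,0]>.4)&(Q[...,0]<.565)&(Q[...,1]>-.1)&(Q[...,1]<-.02)&(a>.1))):
    p=Q[s];print(nm,len(p),cv2.minAreaRect(p[:,:2].astype(np.float32)*1000),p[:,2].max())
```

```text
cover 3581 [0.588 0.034 0.155] [-0.963  0.091  0.253] [[0.556, -0.054, 0.101], [0.605, 0.126, 0.201]]
lf 344 [0.49  0.146 0.127] [-0.081 -0.974  0.212] [[0.459, 0.141, 0.097], [0.535, 0.154, 0.144]]
rf 262 [ 0.512 -0.051  0.129] [-0.072 -0.997 -0.02 ] [[0.445, -0.056, 0.096], [0.558, -0.045, 0.146]]
stop top 639 [0.547 0.357 0.039] [ 0.003 -0.032  0.999] [[0.442, 0.344, 0.036], [0.638, 0.372, 0.043]]
stop 782 ((538.353759765625, 358.436279296875), (200.53317260742188, 22.092662811279297), 3.061265230178833) 0.04981728740842528
rim 672 ((508.0965576171875, 46.399925231933594), (183.8413848876953, 122.71321868896484), 85.33834075927734) 0.08988528954352537
lf 394 ((511.3312072753906, 144.63351440429688), (13.152277946472168, 107.13790130615234), 85.4128189086914) 0.14782099308970742
rf 194 ((504.7559509277344, -48.59184265136719), (121.38756561279297, 23.980581283569336), 4.992628574371338) 0.15096034165597105
```

The carton meant is the open brown one at about (291, 255) in the top view, with the lamp inside and its flaps up. The orange (320,140), (211,353) and purple (394,346) boxes have the same shape but the wrong colour, and they are already closed. The stop is the aluminium bar at (158, 254), to the left of the carton. I'll confirm this in one crop.

View pics/crop.png

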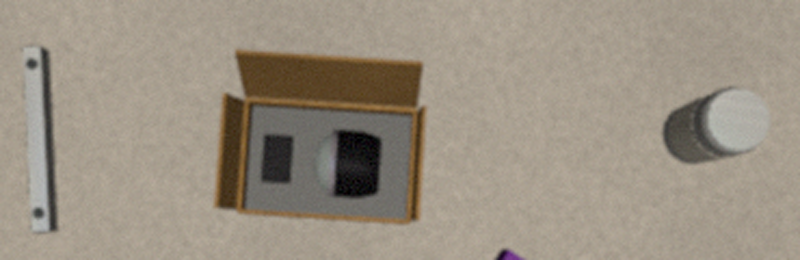

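```bash
cat >> h.py <<'E'
C=np.array([.508,.045]); PSI=np.radians(-4.6)
def w(x,y,z):  # carton mm -> world m
    c,s=np.cos(PSI),np.sin(PSI); return np.array([C[0]+(c*x-s*y)/1000,C[1]+(s*x+c*y)/1000,z/1000])
def rows(targets,step=.04):
    """targets: (world xyz, world yaw deg of tool y, step or None); prints rows"""
    s=observe(); p=np.array(s["position"]);R=np.array(s["tool_rot"])
    yaw=np.degrees(np.arctan2(R[1,1],R[0,1])); out=[]
    for t in targets:
        q,yw=np.array(t[0]),t[1]; st=t[2] if len(t)>2 else step
        n=int(max(1,np.ceil(np.linalg.norm(q-p)/st-1e-6),np.ceil(abs(yw-yaw)/7.1)))
        for i in range(n):
            a=np.radians(yaw+(yw-yaw)*i/n); yv=np.array([np.cos(a),np.sin(a),0]); zv=np.array([0,0,-1.]); xv=np.cross(yv,zv)
            d=(q-p)/n*100; out.append(([round(float(d@v),1) for v in(xv,yv,zv)],[0,0,round(-np.radians((yw-yaw)/n),3)]))
        p,yaw=q,yw
    for k in range(0,len(out),12):
        o=out[k:k+12]; print(len(o),'"dp":',[a for a,b in o],'"turn":',[b for a,b in o])
    print("end",p.round(3))
def st():
    s=observe(); R=s["tool_rot"]; print(s["time_s"],np.round(s["position"],4),"yaw",np.degrees(np.arctan2(R[1,1],R[0,1])).round(2),"F",np.round(s["ft_force"],1),s["grip_width"])
def arc(side,r,ths):  # flap fold; side +1 left (+y), -1 right
    o=[]
    for th in np.radians(ths):
        u=r*np.cos(th)-11-4*np.sin(th); o.append(w(-10,side*(90-u),80+r*np.sin(th)+4*np.cos(th)))
    return o
E
python3 - <<'E'
from h import *
rows([(w(-10,-145,200),-4.6),(w(-10,-145,132),-4.6)])
E
```

```text
12 "dp": [[3.2, -2.2, 0.2], [3.4, -1.9, 0.2], [3.6, -1.6, 0.2], [3.7, -1.3, 0.2], [3.8, -1.0, 0.2], [3.9, -0.6, 0.2], [3.9, -0.3, 0.2], [3.9, 0.0, 0.2], [3.9, 0.4, 0.2], [3.8, 0.7, 0.2], [3.8, 1.0, 0.2], [3.7, 1.4, 0.2]] "turn": [[0, 0, np.float64(-0.087)], [0, 0, np.float64(-0.087)], [0, 0, np.float64(-0.087)], [0, 0, np.float64(-0.087)], [0, 0, np.float64(-0.087)], [0, 0, np.float64(-0.087)], [0, 0, np.float64(-0.087)], [0, 0, np.float64(-0.087)], [0, 0, np.float64(-0.087)], [0, 0, np.float64(-0.087)], [0, 0, np.float64(-0.087)], [0, 0, np.float64(-0.087)]]
3 "dp": [[3.5, 1.7, 0.2], [0.0, 0.0, 3.4], [0.0, 0.0, 3.4]] "turn": [[0, 0, np.float64(-0.087)], [0, 0, np.float64(-0.0)], [0, 0, np.float64(-0.0)]]
end [ 0.486 -0.099  0.132]
```

The crop confirms it: brown open carton with the lamp and end flaps up, the bar to its left and the spray can to its right.

Call:
move_arm(jaw=[0,0,0,0,0,0,0,0,0,0,0,0], dp=[[3.2,-2.2,0.2],[3.4,-1.9,0.2],[3.6,-1.6,0.2],[3.7,-1.3,0.2],[3.8,-1.0,0.2],[3.9,-0.6,0.2],[3.9,-0.3,0.2],[3.9,0,0.2],[3.9,0.4,0.2],[3.8,0.7,0.2],[3.8,1.0,0.2],[3.7,1.4,0.2]], turn=[[0,0,-0.087],[0,0,-0.087],[0,0,-0.087],[0,0,-0.087],[0,0,-0.087],[0,0,-0.087],[0,0,-0.087],[0,0,-0.087],[0,0,-0.087],[0,0,-0.087],[0,0,-0.087],[0,0,-0.087]])

```text
time_s: 1.9
position: [0.4646, -0.1268, 0.2074]
tool_rot: [[0.159, 0.987, 0.0], [0.987, -0.159, -0.0], [-0.0, 0.0, -1.0]]
ft_force: [1.7, -0.8, -0.6]
grip_width: -0.0002
gripper_force: 0.0
```

```bash
sed -i 's/round(-np.radians((yw-yaw)\/n),3)/round(float(-np.radians((yw-yaw)\/n)),3)/' h.py
python3 - <<'E'
from h import *
st()
rows([(w(-10,-145,200),-4.6),(w(-10,-145,132),-4.6)])
E
```

```text
1.9 [ 0.4646 -0.1268  0.2074] yaw -9.15 F [ 1.7 -0.8 -0.6] -0.00022087604936062982
3 "dp": [[3.1, 1.7, 0.7], [0.0, 0.0, 3.4], [0.0, 0.0, 3.4]] "turn": [[0, 0, -0.079], [0, 0, -0.0], [0, 0, -0.0]]
end [ 0.486 -0.099  0.132]
```

Call:
move_arm(jaw=[0,0,0,0,0], dp=[[3.1,1.7,0.7],[0,0,3.4],[0,0,3.4],[0,0,0],[0,0,0]], turn=[[0,0,-0.08],[0,0,0],[0,0,0],[0,0,0],[0,0,0]])

```text
time_s: 2.32
position: [0.4853, -0.1006, 0.1321]
tool_rot: [[0.084, 0.996, -0.003], [0.996, -0.084, 0.001], [0.001, -0.003, -1.0]]
ft_force: [0.4, 0.3, 0.6]
grip_width: -0.0001
gripper_force: 0.0
```

Run:
```python
from h import *
st()
rows([(q,-4.6,.013) for q in arc(-1,50,[100,85,70,55,40,28,16,8,2])])
```

```text
2.3167 [ 0.4853 -0.1006  0.1321] yaw -4.81 F [0.4 0.3 0.6] -8.150455219147104e-05
12 "dp": [[1.1, 0.0, 0.1], [1.1, 0.0, 0.1], [1.1, 0.0, 0.1], [0.6, 0.0, -0.1], [0.6, 0.0, -0.1], [0.6, -0.0, 0.1], [0.6, -0.0, 0.1], [0.6, 0.0, 0.3], [0.6, 0.0, 0.3], [0.5, 0.0, 0.4], [0.5, 0.0, 0.4], [0.7, -0.0, 0.8]] "turn": [[0, 0, -0.001], [0, 0, -0.001], [0, 0, -0.001], [0, 0, -0.0], [0, 0, -0.0], [0, 0, -0.0], [0, 0, -0.0], [0, 0, -0.0], [0, 0, -0.0], [0, 0, -0.0], [0, 0, -0.0], [0, 0, -0.0]]
3 "dp": [[0.5, 0.0, 0.9], [0.2, 0.0, 0.7], [0.1, -0.0, 0.5]] "turn": [[0, 0, -0.0], [0, 0, -0.0], [0, 0, -0.0]]
end [ 0.494 -0.005  0.086]
```

Call:
move_arm(jaw=[0,0,0,0,0,0,0,0,0,0,0,0], dp=[[1.1,0,0.1],[1.1,0,0.1],[1.1,0,0.1],[1.2,0,-0.2],[1.2,0,0.2],[1.2,0,0.6],[1.0,0,0.8],[0.7,0,0.8],[0.5,0,0.9],[0.2,0,0.7],[0.1,0,0.4],[0,0,0]], turn=[[0,0,0],[0,0,0],[0,0,0],[0,0,0],[0,0,0],[0,0,0],[0,0,0],[0,0,0],[0,0,0],[0,0,0],[0,0,0],[0,0,0]])

```text
time_s: 3.32
position: [0.4931, -0.0071, 0.0861]
tool_rot: [[0.084, 0.996, -0.002], [0.996, -0.084, 0.001], [0.0, -0.002, -1.0]]
ft_force: [0.1, 1.0, -0.3]
grip_width: -0.0003
gripper_force: 0.0
```

Run:
```python
from h import *
st()
im,d=cams.get_image("top"); P=cloud("top",d)
s=(P[...,0]>.42)&(P[...,0]<.56)&(P[...,1]>-.07)&(P[...,1]<.03)&(P[...,2]>.08)&(P[...,2]<.15)
p=P[s];print(len(p),np.percentile(p,[2,50,98],0).round(3))
```

```text
3.3167 [ 0.4931 -0.0071  0.0861] yaw -4.82 F [ 0.1  1.  -0.3] -0.0002596309115867841
94 [[ 0.442 -0.045  0.08 ]
 [ 0.451  0.011  0.084]
 [ 0.559  0.024  0.091]]
```

Call:
move_arm(jaw=[0,0,0,0], dp=[[0,0,0.1],[0,0,0.1],[0,0,0.1],[0,0,0]], turn=[[0,0,0],[0,0,0],[0,0,0],[0,0,0]])

```text
time_s: 3.7
position: [0.4936, -0.0073, 0.0844]
tool_rot: [[0.084, 0.996, 0.0], [0.996, -0.084, -0.0], [-0.0, 0.0, -1.0]]
ft_force: [0.2, 0.8, 0.0]
grip_width: 0.0001
gripper_force: 0.0
```

Run:
```python
from h import *
st()
rows([(w(-10,-40,190),-4.6),(w(-10,150,190),-4.6),(w(-10,152,132),-4.6)])
```

```text
3.7 [ 0.4936 -0.0073  0.0844] yaw -4.83 F [0.2 0.8 0. ] 8.827039468163269e-05
10 "dp": [[0.4, 0.0, -3.5], [0.4, 0.0, -3.5], [0.4, 0.0, -3.5], [3.8, -0.0, 0.0], [3.8, -0.0, 0.0], [3.8, -0.0, 0.0], [3.8, -0.0, 0.0], [3.8, -0.0, 0.0], [0.1, 0.0, 2.9], [0.1, 0.0, 2.9]] "turn": [[0, 0, -0.001], [0, 0, -0.001], [0, 0, -0.001], [0, 0, -0.0], [0, 0, -0.0], [0, 0, -0.0], [0, 0, -0.0], [0, 0, -0.0], [0, 0, -0.0], [0, 0, -0.0]]
end [0.51  0.197 0.132]
```

Call:
move_arm(jaw=[0,0,0,0], dp=[[0,0,0.1],[0,0,0.1],[0,0,0],[0,0,0]], turn=[[0,0,0],[0,0,0],[0,0,0],[0,0,0]])

```text
time_s: 4.03
position: [0.4938, -0.0073, 0.0837]
tool_rot: [[0.084, 0.996, 0.002], [0.996, -0.084, -0.001], [-0.001, 0.002, -1.0]]
ft_force: [-4.0, -0.1, 14.6]
grip_width: -0.0
gripper_force: 7.2
```

Contact at 14.6 N and z = 83.7 mm, so the right flap is shut. Next is the left flap.

Call:
move_arm(jaw=[0,0,0,0,0,0,0,0,0,0,0,0], dp=[[0,0,-3.5],[0.4,0,-3.5],[0.6,0,-3.5],[3.8,0,0],[3.8,0,0],[3.8,0,0],[3.9,0,0],[3.9,0,0],[0.1,0,2.9],[0.1,0,2.9],[0,0,0],[0,0,0]], turn=[[0,0,0],[0,0,0],[0,0,0],[0,0,0],[0,0,0],[0,0,0],[0,0,0],[0,0,0],[0,0,0],[0,0,0],[0,0,0],[0,0,0]])

```text
time_s: 5.03
position: [0.5102, 0.196, 0.1289]
tool_rot: [[0.084, 0.996, -0.003], [0.996, -0.084, -0.0], [-0.001, -0.003, -1.0]]
ft_force: [-0.2, -0.4, 0.8]
grip_width: 0.0001
gripper_force: 0.0
```

Run:
```python
from h import *
st()
rows([(q,-4.6,.016) for q in arc(1,50,[105,90,75,60,45,30,16,8,0])])
im,d=cams.get_image("top"); P=cloud("top",d)
for a,b in((-.06,.03),(.1,.18)):
  s=(P[...,0]>.42)&(P[...,0]<.555)&(P[...,1]>a)&(P[...,1]<b)&(P[...,2]>.077)&(P[...,2]<.15)
  p=P[s];print(len(p),np.percentile(p,[2,50,98],0).round(3))
cv2.imwrite("pics/t1.png",im[...,::-1])
```

```text
5.0333 [0.5102 0.196  0.1289] yaw -4.81 F [-0.2 -0.4  0.8] 0.00010510692898766012
11 "dp": [[-1.1, 0.0, 0.1], [-1.1, -0.0, 0.1], [-1.1, -0.0, 0.1], [-1.3, 0.0, -0.3], [-1.3, -0.0, 0.1], [-1.2, 0.0, 0.4], [-1.1, 0.0, 0.7], [-0.9, -0.0, 1.0], [-0.6, 0.0, 1.1], [-0.2, -0.0, 0.7], [-0.1, 0.0, 0.7]] "turn": [[0, 0, -0.001], [0, 0, -0.001], [0, 0, -0.001], [0, 0, -0.0], [0, 0, -0.0], [0, 0, -0.0], [0, 0, -0.0], [0, 0, -0.0], [0, 0, -0.0], [0, 0, -0.0], [0, 0, -0.0]]
end [0.502 0.097 0.084]
1457 [[ 0.445 -0.044  0.078]
 [ 0.498 -0.012  0.084]
 [ 0.553  0.021  0.09 ]]
565 [[0.454 0.119 0.078]
 [0.503 0.142 0.112]
 [0.552 0.153 0.147]]
```

Call:
move_arm(jaw=[0,0,0,0,0,0,0,0,0,0,0,0], dp=[[-1.1,0,0.1],[-1.1,0,0.1],[-1.1,0,0.1],[-1.3,0,-0.3],[-1.3,0,0.1],[-1.2,0,0.4],[-1.1,0,0.7],[-0.9,0,1.0],[-0.6,0,1.1],[-0.2,0,0.7],[-0.1,0,0.7],[0,0,0]], turn=[[0,0,0],[0,0,0],[0,0,0],[0,0,0],[0,0,0],[0,0,0],[0,0,0],[0,0,0],[0,0,0],[0,0,0],[0,0,0],[0,0,0]])

```text
time_s: 6.08
position: [0.5023, 0.0957, 0.0836]
tool_rot: [[0.084, 0.996, 0.0], [0.996, -0.084, -0.001], [-0.001, 0.0, -1.0]]
ft_force: [-6.5, -5.1, 16.0]
grip_width: 0.0003
gripper_force: 7.8
```

Call:
move_arm(jaw=[0,0,0,0], dp=[[0,0,0.1],[0,0,0.1],[0,0,0],[0,0,0]], turn=[[0,0,0],[0,0,0],[0,0,0],[0,0,0]])

```text
time_s: 6.42
position: [0.5024, 0.0957, 0.0831]
tool_rot: [[0.083, 0.997, 0.002], [0.997, -0.083, -0.002], [-0.002, 0.002, -1.0]]
ft_force: [-11.1, -6.0, 32.8]
grip_width: -0.0003
gripper_force: 16.4
```

Run:
```python
from h import *
st()
rows([(w(-10,45,250),-4.6),(w(128,0,250),-4.6),(w(128,0,175),-4.6)])
im,d=cams.get_image("scene"); P=cloud("scene",d)
x,y,z=[P[...,i] for i in range(3)]
p=P[(x>.555)&(x<.64)&(y>-.08)&(y<.14)&(z>.1)&(z<.21)&(d>0)];c=p.mean(0);print(c.round(3),np.linalg.svd(p-c)[2][2].round(3),np.percentile(p,[1,99],0).round(3))
```

```text
6.4167 [0.5024 0.0957 0.0831] yaw -4.76 F [-11.1  -6.   32.8] -0.00029662308019088825
11 "dp": [[-0.1, -0.0, -3.3], [-0.1, -0.0, -3.3], [-0.1, -0.0, -3.3], [-0.1, -0.0, -3.3], [-0.1, -0.0, -3.3], [-1.1, 3.4, 0.0], [-1.1, 3.4, 0.0], [-1.1, 3.4, 0.0], [-1.1, 3.4, 0.0], [0.0, 0.0, 3.8], [0.0, 0.0, 3.8]] "turn": [[0, 0, -0.001], [0, 0, -0.001], [0, 0, -0.001], [0, 0, -0.001], [0, 0, -0.001], [0, 0, -0.0], [0, 0, -0.0], [0, 0, -0.0], [0, 0, -0.0], [0, 0, -0.0], [0, 0, -0.0]]
end [0.636 0.035 0.175]
[0.588 0.038 0.156] [ 0.971 -0.06  -0.23 ] [[ 0.56  -0.05   0.101]
 [ 0.605  0.126  0.201]]
```

Call:
move_arm(jaw=[0,0,0,0,0,0,0,0,0,0,0,0], dp=[[0,0,-3.3],[0,0,-3.3],[0,0,-3.3],[0,0,-3.4],[0,0,-3.4],[-1.1,3.4,0],[-1.1,3.4,0],[-1.1,3.4,0],[-1.1,3.4,0],[0,0,3.8],[0,0,3.8],[0,0,0]], turn=[[0,0,0],[0,0,0],[0,0,0],[0,0,0],[0,0,0],[0,0,0],[0,0,0],[0,0,0],[0,0,0],[0,0,0],[0,0,0],[0,0,0]])

```text
time_s: 7.47
position: [0.6313, 0.0413, 0.1633]
tool_rot: [[0.084, 0.996, -0.014], [0.996, -0.084, 0.002], [0.001, -0.014, -1.0]]
ft_force: [-0.5, 0.8, -1.1]
grip_width: -0.0001
gripper_force: 0.0
```

Run:
```python
from h import *
st()
r=95;o=[]
for th in np.radians([105,92,80,70,60,50,41,32,24,16,8,0]):
    o.append((w(60-r*np.cos(th)+15+4*np.sin(th),0,85+r*np.sin(th)+4*np.cos(th)),-4.6,.022))
rows(o)
im,d=cams.get_image("top"); P=cloud("top",d)
for a,b in((-.05,.03),(.07,.14)):
  s=(P[...,0]>.42)&(P[...,0]<.555)&(P[...,1]>a)&(P[...,1]<b)&(P[...,2]>.077)&(P[...,2]<.15)
  p=P[s];print(len(p),np.percentile(p,[2,50,98],0).round(3))
cv2.imwrite("pics/t2.png",im[...,::-1])
```

```text
7.4667 [0.6313 0.0413 0.1633] yaw -4.83 F [-0.5  0.8 -1.1] -8.886493937707352e-05
12 "dp": [[-0.3, -1.0, -0.6], [-0.3, -1.0, -0.6], [0.0, -2.1, -0.4], [0.0, -2.0, 0.1], [-0.0, -1.6, 0.4], [0.0, -1.5, 0.6], [0.0, -1.4, 0.9], [-0.0, -1.1, 1.0], [-0.0, -0.9, 1.2], [0.0, -0.7, 1.1], [0.0, -0.5, 1.2], [-0.0, -0.3, 1.3]] "turn": [[0, 0, -0.002], [0, 0, -0.002], [0, 0, -0.0], [0, 0, -0.0], [0, 0, -0.0], [0, 0, -0.0], [0, 0, -0.0], [0, 0, -0.0], [0, 0, -0.0], [0, 0, -0.0], [0, 0, -0.0], [0, 0, -0.0]]
1 "dp": [[-0.0, -0.1, 1.3]] "turn": [[0, 0, -0.0]]
end [0.488 0.047 0.089]
1180 [[ 0.445 -0.045  0.078]
 [ 0.494 -0.018  0.084]
 [ 0.552  0.015  0.089]]Traceback (most recent call last):
  File "<stdin>", line 10, in <module>
    return _quantile_unchecked(
        a, q, axis, out, overwrite_input, method, keepdims, weights)
    return _ureduce(a,
                    func=_quantile_ureduce_func,
    ...<5 lines>...
                    overwrite_input=overwrite_input,
                    method=method)
    r = func(a, **kwargs)
    result = _quantile(arr,
                       quantiles=q,
    ...<2 lines>...
                       out=out,
                       weights=wgt)
    slices_having_nans = np.isnan(arr[-1, ...])
                                  ~~~^^^^^^^^^
IndexError: index -1 is out of bounds for axis 0 with size 0
```

Run:
```python
from h import *
im,d=cams.get_image("scene"); P=cloud("scene",d)
x,y,z=[P[...,i] for i in range(3)]
for a,b in((-.07,-.03),(.05,.17)):
  p=P[(x>.44)&(x<.555)&(y>a)&(y<b)&(z>.075)&(z<.16)&(d>0)];print(len(p), np.percentile(p,[2,50,98],0).round(3) if len(p) else '')
cv2.imwrite("pics/s2.png",cv2.resize(im[100:340,180:500,::-1],(800,600)))
```

```text
242 [[ 0.446 -0.048  0.076]
 [ 0.495 -0.04   0.083]
 [ 0.548 -0.031  0.085]]
79 [[0.448 0.051 0.075]
 [0.455 0.075 0.082]
 [0.466 0.093 0.085]]
```

View pics/s2.png

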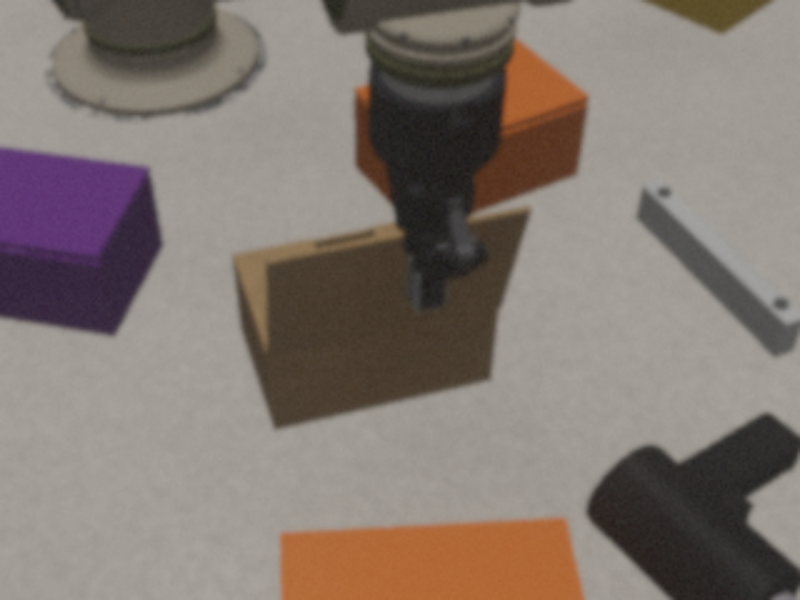

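The view shows both end flaps down, the cover still standing, and the fingers behind it at crop pixel (430, 290). I'll fold the cover now.

Call:
move_arm(jaw=[0,0,0,0,0,0,0,0,0,0,0,0], dp=[[0,-1.0,-0.6],[0,-1.0,-0.6],[0,-2.1,-0.4],[0,-2.0,0.1],[0,-1.6,0.4],[0,-1.5,0.6],[0,-1.4,0.9],[0,-1.1,1.0],[0,-0.9,1.2],[0,-0.7,1.1],[0,-0.5,1.2],[0,-0.3,1.3]], turn=[[0,0,0],[0,0,0],[0,0,0],[0,0,0],[0,0,0],[0,0,0],[0,0,0],[0,0,0],[0,0,0],[0,0,0],[0,0,0],[0,0,0]])

```text
time_s: 8.57
position: [0.4933, 0.0533, 0.1118]
tool_rot: [[0.083, 0.997, 0.005], [0.997, -0.083, -0.001], [-0.0, 0.005, -1.0]]
ft_force: [-0.3, 0.1, -0.4]
grip_width: -0.0
gripper_force: 0.3
```

Call:
move_arm(jaw=[0,0,0,0], dp=[[0,-0.1,0.7],[0,0,0.4],[0,0,0],[0,0,0]], turn=[[0,0,0],[0,0,0],[0,0,0],[0,0,0]])

```text
time_s: 8.9
position: [0.4932, 0.0531, 0.0994]
tool_rot: [[0.084, 0.996, 0.002], [0.996, -0.084, -0.0], [-0.0, 0.002, -1.0]]
ft_force: [0.5, -0.2, 0.6]
grip_width: -0.0001
gripper_force: 0.0
```

Call:
move_arm(jaw=[0,0,0,0,0,0], dp=[[0,0,0.4],[0,0,0.4],[0,0,0.3],[0,0,0.1],[0,0,0],[0,0,0]], turn=[[0,0,0],[0,0,0],[0,0,0],[0,0,0],[0,0,0],[0,0,0]])

```text
time_s: 9.4
position: [0.4931, 0.0531, 0.0885]
tool_rot: [[0.084, 0.996, 0.003], [0.996, -0.084, -0.001], [-0.0, 0.003, -1.0]]
ft_force: [-7.5, 0.8, 26.1]
grip_width: -0.0
gripper_force: 13.1
```

Call:
move_arm(jaw=[0,0,0,8.5,8.5,8.5,8.5,8.5,8.5,8.5], dp=[[0,0,-2.5],[0,0,-3.0],[0,0,-3.0],[-4.0,0,0],[-4.0,0,0],[-4.0,0,0],[-4.0,0,0],[-2.0,0,0],[0,0,0],[0,0,0]], turn=[[0,0,0],[0,0,0],[0,0,0],[0,0,0],[0,0,0],[0,0,0],[0,0,0],[0,0,0],[0,0,0],[0,0,0]])

```text
time_s: 10.23
position: [0.4774, -0.127, 0.171]
tool_rot: [[0.086, 0.996, -0.0], [0.996, -0.086, 0.0], [0.0, -0.0, -1.0]]
ft_force: [0.0, 1.3, -0.0]
grip_width: 0.0836
gripper_force: 0.0
```

Run:
```python
from h import *
st()
for n in("top","scene"):
    im,d=cams.get_image(n); P=cloud(n,d); x,y,z=[P[...,i] for i in range(3)]
    cv2.imwrite(f"pics/{n}3.png",im[...,::-1])
    for nm,s in(("carton",(x>.42)&(x<.62)&(y>-.07)&(y<.17)&(z>.08)&(z<.1)),("stop",(x>.4)&(x<.68)&(y>.32)&(y<.4)&(z>.035)&(z<.046))):
        p=P[s&(d>0)]; print(n,nm,len(p),cv2.minAreaRect(p[:,:2].astype(np.float32)*1000),np.percentile(p,[1,50,99],0)[:,2].round(4))
```

```text
10.2333 [ 0.4774 -0.127   0.171 ] yaw -4.94 F [ 0.   1.3 -0. ] 0.0835990728826333
top carton 4310 ((506.929443359375, 45.433502197265625), (180.5320281982422, 120.54573059082031), 85.38358306884766) [0.0826 0.089  0.0952]
top stop 718 ((538.2616577148438, 358.1363830566406), (200.14959716796875, 21.962690353393555), 2.8489573001861572) [0.0352 0.0398 0.0454]
scene carton 4122 ((507.33831787109375, 45.431854248046875), (181.23690795898438, 125.60388946533203), 85.43859100341797) [0.0808 0.0884 0.0908]
scene stop 673 ((539.31396484375, 357.98431396484375), (199.80630493164062, 22.455564498901367), 3.208265542984009) [0.0353 0.0391 0.0436]
```

```bash
sed -i 's/C=np.array(.*;/C=np.array([.507,.0455]);/' h.py
python3 - <<'E'
from h import *
rows([(w(0,-150,171),-4.6),(w(0,-150,28),-4.6),(w(0,-103,28),-4.6,.012)])
E
```

```text
9 "dp": [[2.3, 1.6, 0.0], [0.0, 0.0, 3.6], [0.0, 0.0, 3.6], [0.0, 0.0, 3.6], [0.0, 0.0, 3.6], [1.2, -0.0, 0.0], [1.2, -0.0, 0.0], [1.2, -0.0, 0.0], [1.2, -0.0, 0.0]] "turn": [[0, 0, -0.003], [0, 0, -0.0], [0, 0, -0.0], [0, 0, -0.0], [0, 0, -0.0], [0, 0, -0.0], [0, 0, -0.0], [0, 0, -0.0], [0, 0, -0.0]]
end [ 0.499 -0.057  0.028]
```

Call:
move_arm(jaw=[8.5,8.5,8.5,8.5,8.5,8.5,8.5,8.5,8.5,8.5], dp=[[2.3,1.6,0],[0,0,3.6],[0,0,3.6],[0,0,3.6],[0,0,3.5],[1.2,0,0],[1.2,0,0],[1.2,0,0],[1.1,0,0],[0,0,0]], turn=[[0,0,-0.003],[0,0,0],[0,0,0],[0,0,0],[0,0,0],[0,0,0],[0,0,0],[0,0,0],[0,0,0],[0,0,0]])

```text
time_s: 11.17
position: [0.5001, -0.0555, 0.0303]
tool_rot: [[0.078, 0.997, 0.003], [0.997, -0.078, -0.001], [-0.001, 0.003, -1.0]]
ft_force: [0.2, -0.5, 1.0]
grip_width: 0.0848
gripper_force: 0.0
```

Run:
```python
from h import *
st(); s=observe(); p=np.array(s["position"])
# pusher centre path: end centre (.4998,-.0442)->(.530,.168), yaw -4.6->3
T=[]
for t in np.linspace(0,1,17)[1:]:
    yaw=-4.7+7.7*t; e=np.array([.4998,-.0442])+t*np.array([.030,.197]); a=np.radians(yaw)
    q=e-.011*np.array([-np.sin(a),np.cos(a)]); T.append(((q[0],q[1],p[2]),yaw,.05))
rows(T)
```

```text
11.1667 [ 0.5001 -0.0555  0.0303] yaw -4.48 F [ 0.2 -0.5  1. ] 0.08481094433539527
12 "dp": [[1.3, -0.0, 0.0], [1.2, 0.1, 0.0], [1.2, 0.1, 0.0], [1.2, 0.1, 0.0], [1.2, 0.1, 0.0], [1.2, 0.1, 0.0], [1.2, 0.2, 0.0], [1.2, 0.2, 0.0], [1.2, 0.2, 0.0], [1.2, 0.2, 0.0], [1.2, 0.2, 0.0], [1.2, 0.2, 0.0]] "turn": [[0, 0, -0.004], [0, 0, -0.008], [0, 0, -0.008], [0, 0, -0.008], [0, 0, -0.008], [0, 0, -0.008], [0, 0, -0.008], [0, 0, -0.008], [0, 0, -0.008], [0, 0, -0.008], [0, 0, -0.008], [0, 0, -0.008]]
4 "dp": [[1.2, 0.2, 0.0], [1.2, 0.2, 0.0], [1.2, 0.2, 0.0], [1.2, 0.3, 0.0]] "turn": [[0, 0, -0.008], [0, 0, -0.008], [0, 0, -0.008], [0, 0, -0.008]]
end [0.53  0.142 0.03 ]
```

Call:
move_arm(jaw=[8.5,8.5,8.5,8.5,8.5,8.5], dp=[[1.2,0,0],[1.2,0.1,0],[1.2,0.1,0],[1.2,0.1,0],[1.2,0.1,0],[1.2,0.1,0]], turn=[[0,0,-0.004],[0,0,-0.008],[0,0,-0.008],[0,0,-0.008],[0,0,-0.008],[0,0,-0.008]])

```text
time_s: 11.67
position: [0.5098, 0.0137, 0.0297]
tool_rot: [[0.037, 0.999, 0.003], [0.999, -0.037, -0.002], [-0.002, 0.003, -1.0]]
ft_force: [-0.2, -5.4, 2.5]
grip_width: 0.0852
gripper_force: 0.0
```

```bash
cat >> h.py <<'E'
def meas():
    st()
    for n in("top","scene"):
        im,d=cams.get_image(n); P=cloud(n,d); x,y,z=[P[...,i] for i in range(3)]
        cv2.imwrite(f"pics/{n}_m.png",im[...,::-1])
        p=P[(x>.42)&(x<.64)&(y>-.05)&(y<.38)&(z>.082)&(z<.094)&(d>0)]
        print(n,len(p),np.round(cv2.minAreaRect(p[:,:2].astype(np.float32)*1000)[0:2],1).tolist(),cv2.minAreaRect(p[:,:2].astype(np.float32)*1000)[2],np.percentile(p,[1,50,99],0).round(3).tolist())
E
python3 -c "from h import *; meas()"
```

```text
11.6667 [0.5098 0.0137 0.0297] yaw -2.1 F [-0.2 -5.4  2.5] 0.08523610766084226
top 2413 [[513.3, 132.3], [151.9, 118.9]] 88.92015075683594 [[0.455, 0.098, 0.083], [0.515, 0.155, 0.089], [0.573, 0.206, 0.094]]
scene 3501 [[515.0, 105.3], [131.4, 214.8]] 1.9814304113388062 [[0.455, 0.01, 0.085], [0.522, 0.125, 0.088], [0.575, 0.208, 0.091]]
```

Call:
move_arm(jaw=[8.5,8.5,8.5,8.5,8.5,8.5,8.5,8.5,8.5,8.5], dp=[[1.2,0.2,0],[1.2,0.2,0],[1.2,0.2,0],[1.2,0.2,0],[1.2,0.2,0],[1.2,0.2,0],[1.2,0.2,0],[1.2,0.2,0],[1.2,0.2,0],[1.2,0.2,0]], turn=[[0,0,-0.009],[0,0,-0.009],[0,0,-0.009],[0,0,-0.009],[0,0,-0.009],[0,0,-0.009],[0,0,-0.009],[0,0,-0.009],[0,0,-0.009],[0,0,-0.009]])

```text
time_s: 12.6
position: [0.5289, 0.1334, 0.029]
tool_rot: [[-0.053, 0.999, 0.001], [0.999, 0.053, -0.001], [-0.001, 0.001, -1.0]]
ft_force: [-0.9, -5.6, 1.7]
grip_width: 0.0851
gripper_force: 0.0
```

```bash
python3 -c "from h import *; meas()"
```

```text
12.6 [0.5289 0.1334 0.029 ] yaw 3.03 F [-0.9 -5.6  1.7] 0.08512986799043362
top 1974 [[526.3, 223.7], [122.6, 212.8]] 6.379467487335205 [[0.461, 0.172, 0.083], [0.52, 0.284, 0.089], [0.579, 0.326, 0.094]]
scene 2954 [[527.6, 226.4], [142.7, 210.2]] 2.869208335876465 [[0.463, 0.125, 0.084], [0.532, 0.251, 0.088], [0.586, 0.328, 0.092]]
```

View pics/scene_m.png

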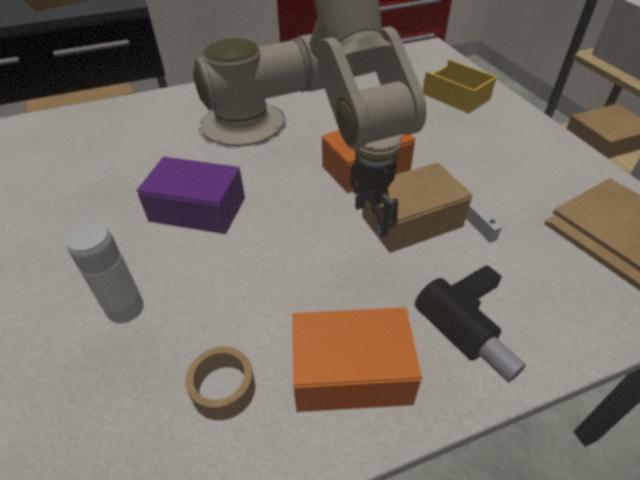

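The closed carton (415, 205) is square to the stop bar (485, 222) and about 20 mm short of it. The bystanders haven't moved.

Call:
move_arm(jaw=[8.5,8.5,8.5,8.5,8.5], dp=[[0.5,0,0],[0.5,0,0],[0.5,0,0],[0.3,0,0],[0,0,0]], turn=[[0,0,0],[0,0,0],[0,0,0],[0,0,0],[0,0,0]])

```text
time_s: 13.12
position: [0.5275, 0.1519, 0.0284]
tool_rot: [[-0.053, 0.999, 0.0], [0.999, 0.053, 0.0], [0.0, 0.0, -1.0]]
ft_force: [0.1, -0.7, 0.4]
grip_width: 0.0851
gripper_force: 0.0
```

Call:
move_arm(jaw=[8.5,8.5,8.5], dp=[[0.2,0,0],[0,0,0],[0,0,0]], turn=[[0,0,0],[0,0,0],[0,0,0]])

```text
time_s: 13.37
position: [0.5274, 0.1536, 0.0284]
tool_rot: [[-0.053, 0.999, 0.0], [0.999, 0.053, 0.0], [0.0, 0.0, -1.0]]
ft_force: [-0.1, -2.5, 1.7]
grip_width: 0.0851
gripper_force: 0.0
```

Call:
move_arm(jaw=[8.5,8.5,8.5,8.5,8.5], dp=[[0.2,0,0],[0.1,0,0],[0.1,0,0],[0,0,0],[0,0,0]], turn=[[0,0,0],[0,0,0],[0,0,0],[0,0,0],[0,0,0]])

```text
time_s: 13.78
position: [0.5276, 0.1547, 0.0285]
tool_rot: [[-0.053, 0.999, 0.0], [0.999, 0.053, -0.004], [-0.004, -0.0, -1.0]]
ft_force: [0.0, -24.0, 3.3]
grip_width: 0.0854
gripper_force: 0.0
```

24 N on the tool means the carton is flush on the stop. I'll back off, rise and check.

Call:
move_arm(jaw=[8.5,8.5,8.5,8.5,8.5,8.5,8.5,8.5,8.5,8.5,8.5,8.5], dp=[[-1,0,0],[-2,0,0],[-3,0,0],[-3,0,0],[0,0,-3.5],[0,0,-3.5],[0,0,-3.5],[0,0,-3.5],[-4,0,0],[-4,0,0],[-4,0,0],[0,0,0]], turn=[[0,0,0],[0,0,0],[0,0,0],[0,0,0],[0,0,0],[0,0,0],[0,0,0],[0,0,0],[0,0,0],[0,0,0],[0,0,0],[0,0,0]])

```text
time_s: 14.78
position: [0.5387, -0.0574, 0.1682]
tool_rot: [[-0.048, 0.999, 0.001], [0.999, 0.048, -0.001], [-0.001, 0.001, -1.0]]
ft_force: [-0.0, 0.0, -0.7]
grip_width: 0.0849
gripper_force: 0.0
```

```bash
python3 -c "from h import *; meas()"
```

```text
14.7833 [ 0.5387 -0.0574  0.1682] yaw 2.75 F [-0.   0.  -0.7] 0.08487921726440385
top 4175 [[521.6, 257.9], [120.6, 182.1]] 3.1995766162872314 [[0.461, 0.168, 0.083], [0.521, 0.257, 0.089], [0.581, 0.346, 0.094]]
scene 3586 [[522.4, 257.2], [123.0, 182.0]] 3.4668309688568115 [[0.462, 0.166, 0.084], [0.528, 0.252, 0.088], [0.585, 0.346, 0.091]]
```

View pics/top_m.png

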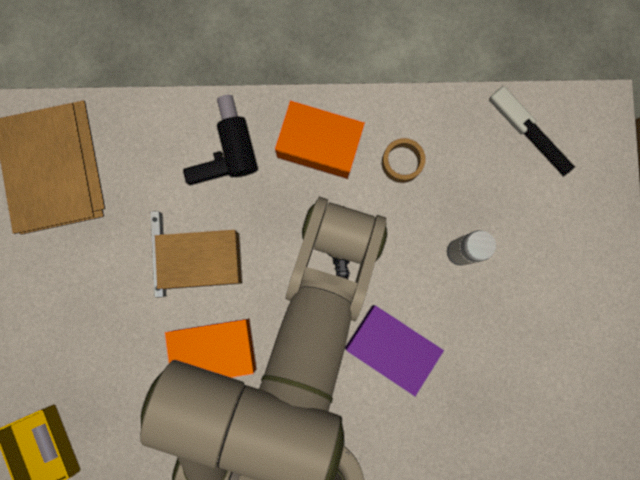

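The carton (198, 259) sits flush on the bar (158, 254) and its whole end is within the bar. Measured in the bar's frame it is at x = -22 mm and y = -100 mm, about 0.3° off square. The cover is flat and the bystanders are in place.

```bash
python3 -c "from rig import ticket; print(ticket.close_job())"
```

```text
the job is handed in; nothing more can be done
None
```

The carton is closed, end flaps first and then the cover, and slid flush and square against the end stop with its whole end within the bar; the spray can, tape roll and heat gun did not move, and the job is handed in (no verdict came back).

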